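# Raise the counter lamp to its second stop and hold it up

### The job

Throw the lever of the counter lamp's console into the marked middle notch, which frees the push button, then press the button so that the lamp mast is released. Take the lamp head and pull it straight up past the first stop to the second, where both tubes are fully drawn out, and finish while still gripping it and holding it extended there, with the lever left in the middle notch and everything else on the counter left where it stands.

Things in the scene. Friction and masses are not known exactly. Their poses are not given: they have to be found in the camera images.
- console: The lamp's console, fixed to the counter: a black box 120 (x) x 340 (y) x 50 mm high. Origin at the centre of its underside, z up, x away from the robot (turned up to 0.35 rad). Along its y, at x = 0, stand: the lever at y = +125 mm, the round button at +20 mm, the lamp mast at -100 mm, in a fixed collar 42 mm wide and 95 mm high.
- lever_pivot (a point): Point on the lever's pivot axis, fixed to the console at (0, 125, 55) mm in its frame; the axis runs along the console's y. Two steel cheeks with a notched top (27 mm over both, up to 105 mm above the counter) flank the lever; the middle notch is marked by a post with a round pip and an arrow on the console's top, on the button's side.
- lever_grip (a point): Centre of the lever's T-bar, 85 mm from the pivot: a black bar of 22 mm diameter, 32 mm long along the console's y, on a steel rod of 10 mm diameter. Taken from above across its two flat ends (fingers closing along the console's y); the bar may turn between the pads.
- lever (a joint): Lever angle, rad, about the console's +y: 0 upright = marked middle notch; negative leans to the console's -x (to the robot). Spring-ball notches near -0.45, 0, +0.45, end stops +-0.56; starts near -0.45. Swinging it takes about 2 to 4 N at the T-bar; let go near a notch it drops into it. More than about 0.25 rad from 0 it blocks the button.
- button_top (a point): Centre of the button's top face: a steel push button of 32 mm diameter in a flat steel ring, its top 68 mm above the counter when up. Pressed straight down.
- button (a joint): Button travel, m: 0 up, 0.006 fully down; spring of 1.5 N at first, 4.5 N fully down, springs back. From about 0.004 the catch lets the mast go: the lamp head pops up by 11 to 19 mm and stays there; the button need not be held.
- lamp_grip (a point): Centre of the lamp head's grip, on the mast's axis; 141.5 mm above the counter when stowed. The head is an aluminium bar 130 mm long (console x: from 90 mm before this point to 40 mm behind it), 32 mm wide (y), 30 mm high (15 mm above and below this point). Taken from above across its width.
- lamp_head: The same lamp head as a  origin on the mast's axis at its underside, 15 mm under point lamp_grip; axes as the console's.
- mast_inner (a joint): How far the inner tube (20 mm wide, carries the lamp head) is drawn out of the middle tube, m: 0 stowed and latched, about 0.015 popped up, 0.065 at the end = first stop. A spring and its weight draw it back down with up to about 5 N when let go.
- mast_middle (a joint): How far the middle tube (30 mm wide) is drawn out of the collar, m: 0 to 0.065. It is stiffer and follows, at about 7 to 9 N of pull on the head, once the inner tube is at its end; 0.065 is the hard second stop, when the head has risen 130 mm in all.
- macaron_tray: Bystander: steel tray of macarons, 100 x 170 x 25 mm high (macarons to 26 mm), close before the console. Origin centre of its underside.
- card_stand: Bystander: small price card stand, 30 x 55 x 53 mm high, close before the console. Origin centre of its underside.
- tongs: Bystander: steel tongs lying on the counter, 140 x 40 x 10 mm, before the console's lever end.
- gift_box: Bystander: red box 103 x 153 x 51 mm, behind the console. Origin centre of its underside.
- sugar_jar: Bystander: glass jar of 60 mm diameter, 90 mm high, behind the console. Origin centre of its underside.
- paper_cup: Bystander: paper cup of 74 mm diameter, 85 mm high, behind the console. Origin centre of its underside.
- cake_stand: Bystander: white cake stand of 220 mm diameter with a chocolate cake, 160 mm high, to the left. Origin centre of its underside.
- tart_tray: Bystander: steel tray of tarts, 140 x 200 x 26 mm high, to the right. Origin centre of its underside.

How it is judged:
On the way, in this order (a step that is already met when the one before it is completed fails the run):
1. the lever stands in the marked middle notch (value of joint lever between -0.12 and 0.12 rad), for 0.3 s.
2. the button is pressed down (value of joint button above 0.004 m).
3. the lamp, gripped, is drawn out to the second stop (value of joint each of mast_inner, mast_middle above 0.06 m and contact force between the fingers and lamp_head above 2 N), for 0.3 s.
At the end, for the whole second after the job is handed in: Both tubes are drawn out to within 5 mm of their ends (65 mm each), the lamp head is at rest in the fingers' grip (over 2 N), and the lever is within 0.12 rad of the middle notch (all of step 1 and all of step 3 and linear speed of lamp_head below 0.02 m/s); the arm keeps its last pose, push and grip.
It fails at once if a bystander is pushed more than 30 mm or tipped (distance of any of macaron_tray, card_stand, tongs, gift_box, sugar_jar, paper_cup, cake_stand, tart_tray from where it was at the start of the episode above 0.03 m or angle between any of card_stand, sugar_jar, paper_cup, cake_stand's own z axis and vertical above 0.6 rad).
It also fails if it takes over 51 s, if anything falls off the work surface, if the arm or the gripper's body presses on something with over 40 N, if the wrist force passes 120 N, or if a joint passes its speed limit or range.

### The arm

A 6-joint arm with a two-finger parallel gripper is mounted at the origin on the work surface. World frame = base frame: x ahead of the robot, y to its left, z up, the work surface at z = 0. Lengths are in m, angles in rad, forces in N, time in s.
With the tool pointing down it reaches from about 0.3 to 0.875 m from the base axis. Payload 6.4 kg.
Tool frame: the origin (TCP) lies midway between the tips of the shut fingers; the grasp point (between the pads) lies 19 mm behind it; z points along the fingers, y is the line along which they close (so a half turn about z gives the same grasp; the last joint's range is limited). The gripper opens to 88 mm and grips with 3 to 60 N. Pads are 18 mm wide; open, the fingers measure 123 mm over their backs; the gripper's body (75 mm by 187 mm) begins 45 mm behind the grasp point.
Start: joints at [0.984, 0.181, 1.607, -0, 1.354, -0.206], TCP at [0.214, 0.534, 0.239] pointing down, gripper open.
Joint ranges: [-2.99, 2.99], [-0.89, 2.07], [0.3, 2.58], [-1.14, 4.28], [0, 2.63], [-3.12, 3.12]. Speed limits (rad/s): [2.57, 2.57, 3.01, 3.14, 3.14, 3.14].

### API

Orientations are given as a rotation vector (axis times angle).
In Python, from plant import * gives the robot as it stands.
- The arm moves only by the tool play_rows, never from a script. Its argument "targets" is text: rows parted by semicolons, each of 4 numbers parted by spaces: the shift along the tool's x, y, z in m, then the turn about the tool's z in rad. In form: x y z twist; .... A call has 1 to 12 rows; each row shifts and turns the commanded pose from where the row before left it, along the tool's axes as they then stand; what a row does not reach is not made up. A row lasts 1/10 s, in which the tool goes at most 50 mm and 8.59 degrees, less where a joint would pass 70% of its speed; a pose out of reach is approached as far as the arm can. A call is refused whole if a number of a shift passes 0.05 or a number of a turn 0.15, either way. A call with a gripper value outside its range is refused whole. "claw" is the opening, from 0 (shut) to 1 (fully open), set as the call begins (left out, the last holds). The fingers move at their own pace and stop on an object; "grip_force" is the grip in N (left out, the last holds). Time passes only in rows, so rows that do not move let the fingers close. It gives the time, the measured TCP pose, the force, the opening and the grip force at its end, in the units of the state.
- sense(): the state, without advancing time (a new reading comes with each control period).
- camera(name): name is "side" or "top" or "wrist"; returns a dict with "color" (480x640x3 uint8, blue, green, red), "K" (3x3 intrinsics, pixels), "rvec" (rotation vector, rad) and "tvec" (3), from world to camera coordinates, as OpenCV has them; the wrist camera has in their place "hand_eye" (4x4, takes a point from camera to tool coordinates, whose origin is the TCP and whose axes are the flange's). Camera axes: x right, y down, z forward; pixel columns grow to the right and rows downward; lengths in m; the calibration is good to about 2 mm. A picture is of the moment at which its call begins: read the wrist's pose just before it. There is no depth.
- close_job(): hands the job in; it is judged then, once.
Trained networks look in the newest picture that a camera, given by its name, has taken for a name from the list of things; names that differ only in an ending like _2 or _b are one class to them, and where a whole thing is asked for, a point or a joint stands for the part that bears it (a point fixed in the world has none). Each returns a list of dicts, best first, with "conf" (0 to 1); they miss things now and then, are a little off and sometimes report something else, mostly with a low value. They report only what shows in the picture. A call takes as long as a camera call.
- spot_in(camera, thing): "xy" ([column, row] in pixels, amid what is visible of it).
- tip_of(camera, thing): "xy" ([column, row] in pixels: a listed point, or the origin of a listed thing).
The state is a dict: "clock": time; "joint_pos": joint angles; "qvel": joint speeds; "effort": joint torques, N m; "tool_pos": TCP position; "tool_rot": TCP orientation; "ft_force": force on the tool from outside, world axes, zero at the start; "torque": the same for the moment, N m; "width": finger opening in m; "finger_force": force on a finger pad.
Only numpy, scipy, OpenCV 4.12 (cv2) and the standard library are available. Lean on these libraries where they do the work, as an engineer would, in place of code of your own. Each camera call takes 0.05 s, during which the arm holds its last target. There are 200 camera calls.

## Working session

There is one attempt and no reset: what is moved stays moved. The work goes in short steps, Python scripts to look and compute and a tool call to move; the robot and the scene stay as the last step left them, time stands still between calls to the robot, and variables do not carry over. Pictures are saved under pics/ and viewed, at most 10 in all, crops included, and the job is handed in when it is done.

Besides the shell and the picture viewer there is one more tool, called by a JSON object that holds its "op" and its "data". play_rows: Moves the arm, as the interface text tells. Its arguments: {"type":"object","properties":{"targets":{"type":"string"},"claw":{"type":"number"},"grip_force":{"type":"number"}},"required":["targets"]}

```bash
mkdir -p pics; cat > h.py <<'E'
from plant import *
import numpy as np, cv2
from scipy.spatial.transform import Rotation as R
def shot(n,save=None):
    s=sense(); c=camera(n)
    if save: cv2.imwrite('pics/'+save,c['color'])
    if 'rvec' in c:
        Rm=cv2.Rodrigues(np.array(c['rvec'],float))[0]; t=np.array(c['tvec'],float).ravel()
    else:
        T=np.eye(4);T[:3,:3]=R.from_rotvec(s['tool_rot']).as_matrix();T[:3,3]=s['tool_pos']
        M=np.linalg.inv(T@np.array(c['hand_eye'])); Rm,t=M[:3,:3],M[:3,3]
    return dict(K=np.array(c['K']),R=Rm,t=t)
def ray(v,xy):
    d=v['R'].T@np.linalg.inv(v['K'])@np.array([xy[0],xy[1],1.]); return -v['R'].T@v['t'],d
def atz(v,xy,z):
    o,d=ray(v,xy); return o+d*(z-o[2])/d[2]
def tri(a,b):
    A=0;B=0
    for v,xy in (a,b):
        o,d=ray(v,xy); d=d/np.linalg.norm(d); P=np.eye(3)-np.outer(d,d); A=A+P;B=B+P@o
    return np.linalg.solve(A,B)
def proj(v,p):
    q=v['K']@(v['R']@np.array(p)+v['t']); return q[:2]/q[2]
E
python3 - <<'E'
from h import *
np.set_printoptions(precision=4,suppress=True)
V={n:shot(n,n+'0.png') for n in('side','top')}
s=sense();print(s['clock'],s['tool_pos'],s['tool_rot'],s['width'])
Z=dict(console=0,lever_pivot=.055,lever_grip=.13,button_top=.068,lamp_grip=.1415,lamp_head=.1265,macaron_tray=0,card_stand=0,tongs=0,gift_box=0,sugar_jar=0,paper_cup=0,cake_stand=0)
for k,z in Z.items():
    r={n:tip_of(n,k)[:1] for n in V}
    for n in V:
        for q in r[n]: print(k,n,round(q['conf'],2),q['xy'],atz(V[n],q['xy'],z))
    if r['side'] and r['top']: print('   tri',tri((V['side'],r['side'][0]['xy']),(V['top'],r['top'][0]['xy'])))
E
```

```text
0.1 [0.2134 0.5334 0.2379] [-0.5945 -3.0842  0.0022] 0.08823771807232678
console side 0.86 [294.3, 287.1] [ 0.5057 -0.0171  0.    ]
console top 0.72 [328.6, 270.2] [ 0.5117 -0.0221  0.    ]
   tri [ 0.5081 -0.0207  0.0028]
lever_pivot side 0.63 [279.4, 246.5] [0.5138 0.1035 0.055 ]
lever_pivot top 0.68 [278.3, 270.0] [0.5093 0.1066 0.055 ]
   tri [0.5118 0.1057 0.0538]
lever_grip side 0.65 [266.3, 228.8] [0.4796 0.1097 0.13  ]
lever_grip top 0.78 [272.3, 280.7] [0.4802 0.1152 0.13  ]
   tri [0.4809 0.1154 0.1253]
button_top side 0.43 [291.0, 261.7] [0.5123 0.0164 0.068 ]
button_top top 0.59 [316.9, 267.4] [0.5158 0.0082 0.068 ]
   tri [0.5126 0.0092 0.0744]
lamp_grip side 0.67 [314.2, 275.4] [ 0.5134 -0.1264  0.1415]
lamp_grip top 0.86 [367.6, 263.6] [ 0.5222 -0.1145  0.1415]
   tri [ 0.5213 -0.1148  0.128 ]
lamp_head side 0.94 [312.7, 279.2] [ 0.5108 -0.1235  0.1265]
lamp_head top 0.53 [359.2, 322.5] [ 0.381  -0.0951  0.1265]
   tri [ 0.4395 -0.1225  0.1595]
macaron_tray side 0.59 [263.3, 322.4] [ 0.3789 -0.0981  0.    ]
macaron_tray top 0.88 [359.6, 321.6] [ 0.3776 -0.1039  0.    ]
   tri [ 0.3776 -0.1033  0.0065]
card_stand side 0.6 [247.2, 284.3] [0.3894 0.0517 0.    ]
card_stand top 0.66 [369.7, 265.7] [ 0.5242 -0.1306  0.    ]
   tri [ 0.4341 -0.1014  0.1491]
tongs side 0.56 [230.5, 255.9] [0.3856 0.1868 0.    ]
tongs top 0.66 [249.3, 318.9] [0.3831 0.185  0.    ]
   tri [0.3841 0.1845 0.0025]
gift_box side 0.56 [371.8, 298.1] [ 0.6821 -0.15   -0.    ]
gift_box top 0.57 [308.4, 312.8] [0.3998 0.0304 0.    ]
   tri [ 0.53   -0.0761  0.0485]
sugar_jar side 0.75 [343.1, 263.6] [ 0.6778  0.0072 -0.    ]
sugar_jar top 0.94 [315.4, 211.7] [0.6673 0.0138 0.    ]
   tri [ 0.6732  0.0113 -0.0024]
paper_cup side 0.56 [322.8, 244.1] [ 0.6635  0.1129 -0.    ]
cake_stand side 0.96 [209.7, 196.6] [0.4204 0.5133 0.    ]
cake_stand top 0.73 [120.4, 299.7] [0.4314 0.5243 0.    ]
   tri [ 0.4277  0.5298 -0.0128]
```

```bash
python3 - <<'E'
import cv2
a=cv2.imread('pics/top0.png')[190:350,220:420];b=cv2.imread('pics/side0.png')[190:350,200:400]
cv2.imwrite('pics/c0.png',cv2.resize(cv2.vconcat([a,b]),None,fx=3.0*600/960,fy=600/320,interpolation=3) if 0 else cv2.resize(cv2.hconcat([a,b]),(800,320),interpolation=3))
E
```

```text
(no output)
```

View pics/c0.png

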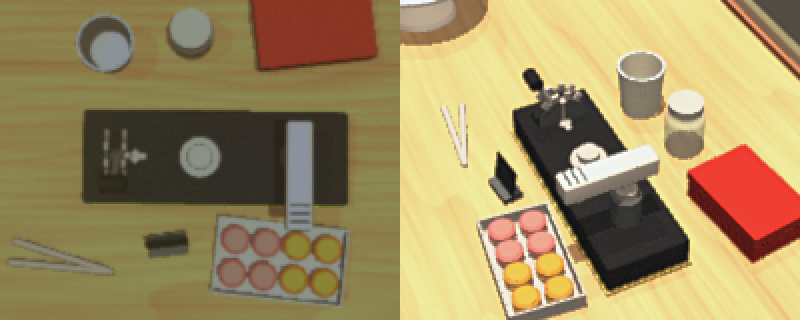

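```bash
cat >> h.py <<'E'
np.set_printoptions(precision=4,suppress=True)
def plan(p,yaw):
    "shift in tool axes (as they stand now) and twist, to TCP p with tool y along console y (yaw)"
    s=sense(); T=R.from_rotvec(s['tool_rot']).as_matrix()
    w=np.array([-np.sin(yaw),np.cos(yaw),0]); l=T.T@w; tw=np.arctan2(-l[0],l[1])
    print('t',s['clock'],'tcp',s['tool_pos'],'shift',T.T@(np.array(p)-s['tool_pos']),'twist',tw,'or',tw-np.sign(tw)*np.pi,'q',np.array(s['joint_pos']),'F',np.array(s['ft_force']),'w',s['width'])
E
python3 - <<'E'
from h import *
v=shot('top')
c=[atz(v,p,.05) for p in((262.5,245),(393.5,246.5),(262,291),(393.5,292))]
print(np.array(c),np.mean(c,0))
plan([.475,.108,.22],0)
E
```

```text
[[ 0.5734  0.1483  0.05  ]
 [ 0.5713 -0.1879  0.05  ]
 [ 0.4558  0.1478  0.05  ]
 [ 0.455  -0.1872  0.05  ]] [ 0.5139 -0.0198  0.05  ]
t 1.45 tcp [0.2137 0.5338 0.2387] shift [-0.4008 -0.2982  0.0187] twist -0.3808405625396429 or 2.76075209105015 q [ 0.9837  0.1808  1.607  -0.      1.3538 -0.2063] F [-0.0517 -0.828   0.2243] w 0.0881030885058263
```

{"op": "play_rows", "data": {"targets": "-0.033 -0.025 0.001 0;-0.033 -0.025 0.001 0;-0.033 -0.025 0.001 0;-0.033 -0.025 0.001 0;-0.033 -0.025 0.001 0;-0.033 -0.025 0.001 0;-0.033 -0.025 0.001 0;-0.033 -0.025 0.001 0;-0.033 -0.025 0.001 0;-0.033 -0.025 0.001 0;-0.033 -0.025 0.001 0;-0.03 -0.02 0.001 0", "claw": 1}}

```text
clock: 2.65
tool_pos: [0.4697, 0.112, 0.2269]
tool_rot: [0.596, 3.084, 0.0]
ft_force: [0.6, 0.5, -0.3]
width: 0.088
finger_force: 0.0
```

{"op": "play_rows", "data": {"targets": "0 0 0 -0.13;0 0 0 -0.13;0 0 0 -0.125;0 0 0 0"}}

```text
clock: 3.05
tool_pos: [0.469, 0.1137, 0.2267]
tool_rot: [0.008, -3.142, 0.0]
ft_force: [0.3, -0.1, 0.7]
width: 0.0884
finger_force: 0.0
```

```bash
python3 - <<'E'
from h import *
v=shot('wrist','w1.png')
for k,z in dict(lever_grip=.1315,lever_pivot=.055,button_top=.068,lamp_grip=.1415).items():
    for q in tip_of('wrist',k)[:2]: print(k,round(q['conf'],2),q['xy'],atz(v,q['xy'],z))
plan([.4775,.105,.1125],0)
E
```

```text
lever_grip 0.67 [304.4, 260.8] [0.4778 0.1078 0.1315]
lever_pivot 0.87 [308.6, 270.9] [0.5134 0.1095 0.055 ]
button_top 0.7 [170.2, 274.7] [0.5122 0.0008 0.068 ]
t 3.3 tcp [0.4689 0.114  0.2268] shift [-0.0086 -0.009   0.1143] twist 0.0025501445505069506 or -3.139042509039286 q [-0.0081 -0.0184  1.8458 -0.      1.3141 -1.5814] F [-0.0264 -0.6068  1.2767] w 0.08796985495771242
```

View pics/w1.png

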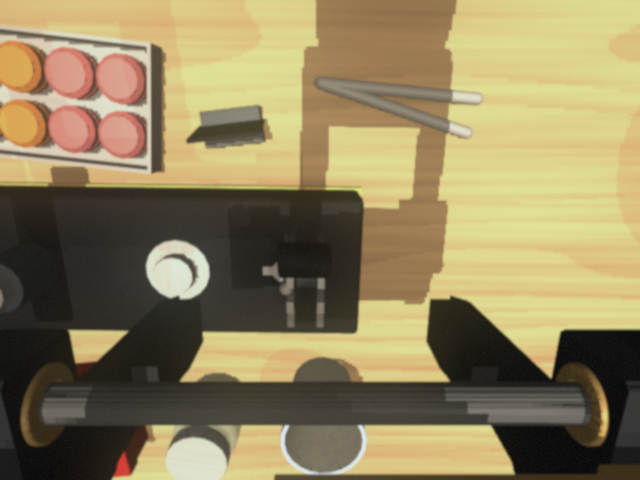

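{"op": "play_rows", "data": {"targets": "-0.009 -0.007 0.03 0;0 0 0.03 0;0 0 0.03 0;0 0 0.024 0;0 0 0 0;0 0 0 0"}}

```text
clock: 3.9
tool_pos: [0.478, 0.107, 0.113]
tool_rot: [0.006, -3.141, 0.0]
ft_force: [0.3, 0.2, -0.2]
width: 0.0883
finger_force: 0.0
```

{"op": "play_rows", "data": {"targets": "0 0 0 0;0 0 0 0;0 0 0 0;0 0 0 0;0 0 0 0;0 0 0 0", "claw": 0, "grip_force": 12}}

```text
clock: 4.5
tool_pos: [0.478, 0.1069, 0.1128]
tool_rot: [-0.006, 3.141, -0.0]
ft_force: [0.1, 0.3, 0.1]
width: 0.0422
finger_force: 0.0
```

{"op": "play_rows", "data": {"targets": "0 0 0 0;0 0 0 0;0 0 0 0;0 0 0 0"}}

```text
clock: 4.9
tool_pos: [0.4779, 0.1074, 0.1127]
tool_rot: [0.007, -3.141, -0.001]
ft_force: [-1.1, 3.9, -0.5]
width: 0.0317
finger_force: 12.0
```

{"op": "play_rows", "data": {"targets": "-0.0071 0.001 -0.003 0;-0.0072 0 -0.0024 0;-0.0075 0 -0.0018 0;-0.0076 0 -0.001 0;-0.0076 0 -0.0003 0;0 0 0 0;0 0 0 0"}}

```text
clock: 5.6
tool_pos: [0.5156, 0.1074, 0.1212]
tool_rot: [-0.006, 3.141, -0.002]
ft_force: [1.5, -4.4, -2.2]
width: 0.0316
finger_force: 12.0
```

```bash
python3 - <<'E'
from h import *
v=shot('side','s2.png')
for q in tip_of('side','lever_grip')[:2]: print(q,atz(v,q['xy'],.14))
print(proj(v,[.5145,.107,.14]),proj(v,[.5045,.107,.14]))
plan([.5145,.107,.121],0)
a=cv2.imread('pics/s2.png')[170:290,220:380];cv2.imwrite('pics/c2.png',cv2.resize(a,(800,600),interpolation=3))
E
```

```text
{'xy': [278.6, 224.7], 'conf': 0.45} [0.5135 0.1    0.14  ]
[277.9405 223.2104] [274.6756 224.1718]
t 5.7 tcp [0.5154 0.1075 0.1212] shift [ 0.0009 -0.0004  0.0002] twist 0.004128712321927035 or -3.137463941267866 q [-0.0195  0.2132  1.8271 -0.0011  1.1002 -1.5939] F [ 1.9556 -6.3058 -3.7002] w 0.031598554939492866
```

View pics/c2.png

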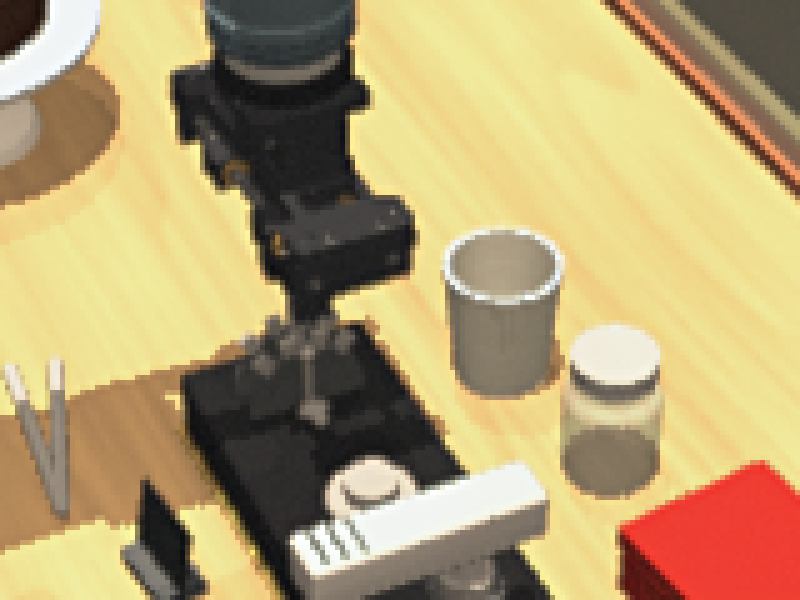

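The lever, still in the fingers, stands upright by the post and pip (about (310,400) in the crop); now I let go and rise.

{"op": "play_rows", "data": {"targets": "0 0 0 0;0 0 0 0;0 0 0 0;0 0 0 0;0 0 0 0", "claw": 0.8}}

```text
clock: 6.2
tool_pos: [0.5149, 0.1083, 0.1213]
tool_rot: [-0.007, 3.141, 0.0]
ft_force: [0.1, 0.1, -0.1]
width: 0.0691
finger_force: 0.0
```

{"op": "play_rows", "data": {"targets": "0 0 -0.03 0;0 0 -0.03 0;0.01 -0.03 -0.03 0;0.01 -0.03 0 0;0.01 0 0 0;0 0 0 0;0 0 0 0"}}

```text
clock: 6.9
tool_pos: [0.4849, 0.0486, 0.2108]
tool_rot: [0.007, -3.141, -0.001]
ft_force: [0.7, 0.1, 1.6]
width: 0.0704
finger_force: 0.0
```

```bash
python3 - <<'E'
from h import *
v=shot('wrist','w3.png')
for k,z in dict(lever_grip=.14,lever_pivot=.055,button_top=.068,lamp_grip=.1415).items():
    for q in tip_of('wrist',k)[:2]: print(k,round(q['conf'],2),q['xy'],atz(v,q['xy'],z))
plan([.513,0,.12],0)
E
```

```text
lever_grip 0.71 [415.0, 306.8] [0.5129 0.1068 0.14  ]
lever_grip 0.44 [242.4, 239.6] [0.4731 0.0095 0.14  ]
lever_pivot 0.88 [391.3, 259.3] [0.5134 0.1084 0.055 ]
lever_pivot 0.27 [490.5, 77.2] [0.3824 0.1681 0.055 ]
button_top 0.68 [249.0, 264.4] [0.5134 0.0007 0.068 ]
lamp_grip 0.59 [22.5, 307.1] [ 0.5133 -0.1174  0.1415]
t 7.15 tcp [0.4853 0.0486 0.2109] shift [-0.0275 -0.0487  0.0908] twist 0.00513562601934116 or -3.1364570275704517 q [-0.1443  0.0114  1.8498  0.0001  1.281  -1.7203] F [-0.3304  0.0835  0.495 ] w 0.0704343819052271
```

View pics/w3.png

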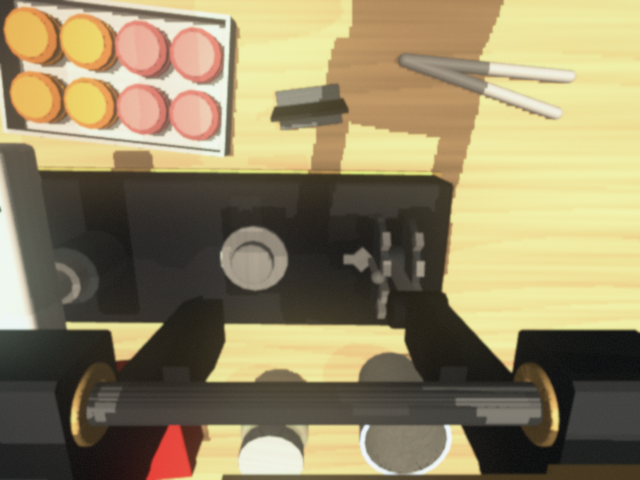

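{"op": "play_rows", "data": {"targets": "-0.014 -0.024 0 0;-0.014 -0.024 0 0;0 0 0 0.143;0 0 0 0.143;0 0 0 0.143;0 0 0 0.143;0 0 0 0.143;0 0 0 0.143;0 0 0 0.143;0 0 0 0.143;0 0 0 0.143;0 0 0 0.143", "claw": 0}}

```text
clock: 8.35
tool_pos: [0.5135, 0.0005, 0.2109]
tool_rot: [-2.061, -2.371, 0.0]
ft_force: [0.7, -0.4, 0.0]
width: 0.0003
finger_force: 0.0
```

{"op": "play_rows", "data": {"targets": "0 0 0 0.14;0 0 0.03 0;0 0 0.03 0;0 0 0.03 0;0 0 0.03 0;0 0 0.012 0;0 0 0 0;0 0 0 0"}}

```text
clock: 9.15
tool_pos: [0.5142, 0.0001, 0.0801]
tool_rot: [2.215, 2.227, 0.001]
ft_force: [0.8, -0.5, -0.8]
width: 0.0008
finger_force: 0.0
```

```bash
python3 - <<'E'
from h import *
plan([.5134,0.0005,.062],-1.5708)
E
```

```text
t 9.15 tcp [0.5142 0.0001 0.0801] shift [ 0.0004 -0.0008  0.0181] twist 0.005286472065972636 or -3.1363061815238207 q [-0.231   0.2537  1.8779  0.      1.0091 -0.2363] F [ 0.7607 -0.4935 -0.7691] w 0.0007508984498304063
```

{"op": "play_rows", "data": {"targets": "0 0 0.008 0;0 0 0.004 0;0 0 0.003 0;0 0 0.002 0;0 0 0.0012 0;0 0 0 0;0 0 0 0"}}

```text
clock: 9.85
tool_pos: [0.5143, -0.0001, 0.0624]
tool_rot: [2.215, 2.226, 0.001]
ft_force: [-2.1, -0.0, 10.6]
width: 0.0005
finger_force: 5.5
```

{"op": "play_rows", "data": {"targets": "0 0 -0.03 0;0 0 -0.03 0;0 0 -0.04 0;0 0 -0.04 0;0 0 -0.03 0;0 0 0 -0.143;0 0 0 -0.143;0 0 0 -0.143;0 0 0 -0.143;0 0 0 -0.143;0 0 0 -0.143;0 0 0 -0.143", "claw": 0.9}}

```text
clock: 11.05
tool_pos: [0.5129, 0.0002, 0.2306]
tool_rot: [-0.866, -3.019, 0.0]
ft_force: [-0.4, -0.4, 0.9]
width: 0.0795
finger_force: 0.0
```

{"op": "play_rows", "data": {"targets": "0 0 0 -0.143;0 0 0 -0.143;0 0 0 -0.143;0 0 0 -0.145;0.02 -0.03 0 0;0.01 -0.03 0 0;0 -0.03 0 0;0 0 0 0;0 0 0 0"}}

```text
clock: 11.95
tool_pos: [0.4839, -0.0904, 0.2307]
tool_rot: [0.012, -3.141, -0.001]
ft_force: [0.4, -0.6, -0.0]
width: 0.079
finger_force: 0.0
```

```bash
python3 - <<'E'
from h import *
v=shot('wrist','w4.png'); u=shot('side','s4.png')
for n,w in(('wrist',v),('side',u)):
  for k,z in dict(lamp_grip=.1565,lever_grip=.14).items():
    for q in tip_of(n,k)[:1]: print(n,k,round(q['conf'],2),q['xy'],atz(w,q['xy'],z))
print(proj(u,[.513,-.118,.1415]),proj(u,[.513,-.118,.1565]))
plan([.513,-.118,.1375],0)
E
```

```text
wrist lamp_grip 0.71 [267.3, 304.1] [ 0.5121 -0.1173  0.1565]
wrist lever_grip 0.82 [631.6, 296.8] [0.5133 0.1078 0.14  ]
side lamp_grip 0.96 [314.9, 268.8] [ 0.5185 -0.1197  0.1565]
side lever_grip 0.62 [277.2, 224.9] [0.5096 0.1009 0.14  ]
[312.5603 273.3289] [312.5962 269.0407]
t 12.25 tcp [ 0.4843 -0.0893  0.2309] shift [-0.0284 -0.029   0.0934] twist 0.010512607745996869 or -3.131080045843796 q [-0.4241  0.001   1.8178  0.0001  1.323  -2.0054] F [ 0.8097  0.3141 -0.5572] w 0.07937255005973635
```

View pics/w4.png

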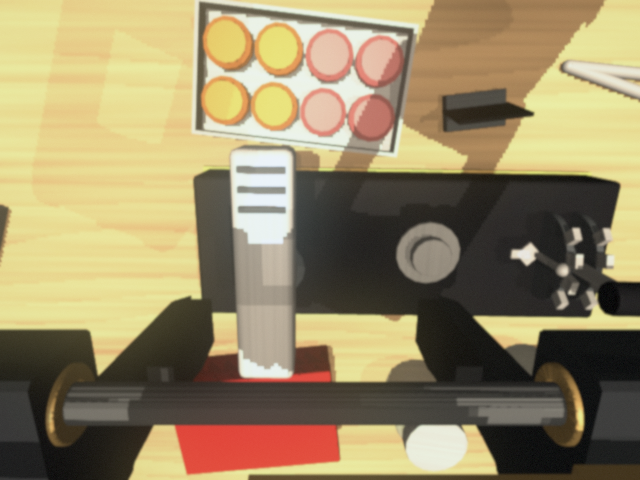

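The head shows popped up, running from (262,150) to (265,375), with the mast under it. I go down over its grip.

{"op": "play_rows", "data": {"targets": "-0.014 -0.014 0 0.01;-0.014 -0.014 0 0;0 0 0.03 0;0 0 0.03 0;0 0 0.024 0;0 0 0.009 0;0 0 0 0"}}

```text
clock: 12.95
tool_pos: [0.5116, -0.1173, 0.1369]
tool_rot: [-0.0, -3.139, -0.002]
ft_force: [-0.2, 0.2, 0.7]
width: 0.0794
finger_force: 0.0
```

{"op": "play_rows", "data": {"targets": "0 0 0 0;0 0 0 0;0 0 0 0;0 0 0 0;0 0 0 0;0 0 0 0;0 0 0 0;0 0 0 0;0 0 0 0;0 0 0 0", "claw": 0, "grip_force": 40}}

```text
clock: 13.95
tool_pos: [0.5124, -0.1179, 0.138]
tool_rot: [0.001, 3.142, 0.0]
ft_force: [0.9, 2.5, 0.4]
width: 0.0313
finger_force: 40.0
```

{"op": "play_rows", "data": {"targets": "0 0 -0.008 0;0 0 -0.008 0;0 0 -0.008 0;0 0 -0.008 0;0 0 -0.008 0;0 0 -0.008 0;0 0 -0.006 0;0 0 -0.006 0;0 0 0 0"}}

```text
clock: 14.85
tool_pos: [0.5123, -0.118, 0.1986]
tool_rot: [-0.001, -3.142, -0.0]
ft_force: [-0.2, 3.1, -3.8]
width: 0.0317
finger_force: 40.0
```

{"op": "play_rows", "data": {"targets": "0 0 -0.006 0;0 0 -0.006 0;0 0 -0.006 0;0 0 -0.006 0;0 0 -0.006 0;0 0 -0.006 0;0 0 -0.006 0;0 0 -0.005 0;0 0 0 0;0 0 0 0"}}

```text
clock: 15.85
tool_pos: [0.5124, -0.118, 0.2455]
tool_rot: [0.001, 3.141, -0.0]
ft_force: [-0.3, 2.9, -4.0]
width: 0.0314
finger_force: 40.0
```

{"op": "play_rows", "data": {"targets": "0 0 -0.003 0;0 0 -0.003 0;0 0 0 0"}}

```text
clock: 16.15
tool_pos: [0.5123, -0.1181, 0.2513]
tool_rot: [0.001, 3.142, 0.0]
ft_force: [0.4, 3.0, -4.6]
width: 0.0315
finger_force: 40.0
```

{"op": "play_rows", "data": {"targets": "0 0 -0.002 0;0 0 -0.001 0;0 0 0 0"}}

```text
clock: 16.45
tool_pos: [0.5121, -0.1179, 0.253]
tool_rot: [-0.001, -3.141, -0.001]
ft_force: [3.4, 1.5, -12.9]
width: 0.0316
finger_force: 40.0
```

{"op": "play_rows", "data": {"targets": "0 0 -0.0005 0;0 0 0 0;0 0 0 0;0 0 0 0;0 0 0 0"}}

```text
clock: 16.95
tool_pos: [0.5119, -0.1179, 0.2532]
tool_rot: [-0.001, -3.14, -0.001]
ft_force: [5.2, 0.1, -21.1]
width: 0.0314
finger_force: 40.0
```

```bash
python3 - <<'E'
from h import *
u=shot('side','s5.png')
for k,z in dict(lamp_grip=.2715,lever_grip=.14).items():
    for q in tip_of('side',k)[:1]: print(k,round(q['conf'],2),q['xy'],atz(u,q['xy'],z))
print(proj(u,[.513,-.118,.2715]),proj(u,[.513,.107,.14]))
plan([.513,-.118,.2525],0)
a=cv2.imread('pics/s5.png')[160:325,220:440];cv2.imwrite('pics/c5.png',cv2.resize(a,(800,600),interpolation=3))
E
```

```text
lamp_grip 0.96 [312.9, 235.3] [ 0.5104 -0.1234  0.2715]
lever_grip 0.49 [277.0, 222.8] [0.5128 0.1099 0.14  ]
[312.8927 233.645 ] [277.4518 223.3543]
t 17.1 tcp [ 0.5118 -0.1179  0.2531] shift [-0.0012 -0.0001  0.0006] twist -0.000830274274835175 or 3.1407623793149577 q [-0.4525  0.0578  1.7136 -0.      1.3722 -2.0225] F [  5.3172   0.4299 -22.3592] w 0.031933205766120784
```

View pics/c5.png

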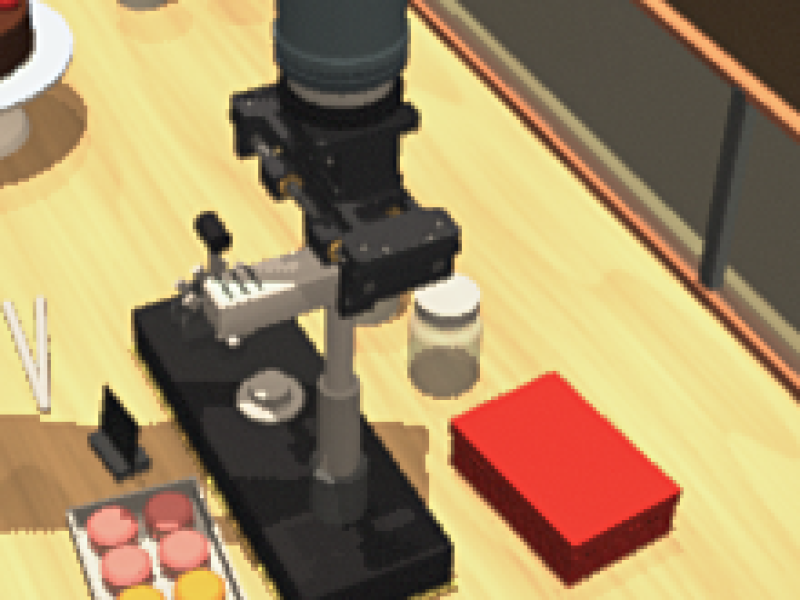

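Both tubes are out (inner at about (340,345), middle at (340,425)), the head is in the fingers, the lever (212,235) is upright and nothing else has moved. I ease the pull slightly and hand in.

{"op": "play_rows", "data": {"targets": "0 0 0.0004 0;0 0 0 0;0 0 0 0;0 0 0 0"}}

```text
clock: 17.5
tool_pos: [0.5119, -0.1179, 0.2532]
tool_rot: [-0.001, -3.14, -0.001]
ft_force: [4.2, 1.1, -25.7]
width: 0.0315
finger_force: 40.0
```

```bash
python3 -c "
from h import *
s=sense();print(s['tool_pos'],s['ft_force'],s['finger_force'],s['width'])
if s['ft_force'][2]<-6 and s['finger_force']>20: print(close_job())"
```

```text
[ 0.5119 -0.1179  0.2532] [  4.1818   1.108  -25.6769] 39.99424321576953 0.03147245726479109
the job is handed in; nothing more can be done
None
```

I handed the job in at 17.5 s: lever in the middle notch, button pressed, and the lamp head gripped at 40 N and held against the second stop, with no bystander seen to have moved; the judge's verdict was not shown.

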